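Load the luminometer and hold its shutter open at the setting

TASK

Stand the sample vial in the well of the luminometer and press it down, against the stiff lift underneath it, until you feel the lift reach its bottom stop. Only then draw the spring-return shutter slide out by its grip bar until its pointer stands at the line of the setting cursor on the rail, without pulling far past it, and finish holding it there, because the shutter snaps shut if it is let go. Leave the cursor and everything else on the bench as they are.

Things in the scene. Friction and masses are not known exactly. Their poses are not given: they have to be found in the camera images.
- luminometer: The instrument, fixed to the bench: a white housing 150x140 mm (x by y) and 40 mm high, a 100 mm high hood along its back, and in front of the hood a dark metal chamber block 84x96 mm with its top at z = 90 mm and its front face at x = -62 mm. Origin: bench level, its front (towards the robot) is its -x; x and y are its own axes, it may stand turned.
- well_mouth (a point): Centre of the well's mouth, level with the top of the chamber block (90 mm above the bench), at x = -20, y = 0 mm of the instrument. Round vertical well, 26 mm bore, with a 2 mm high black ring round it (30 mm inside, 44 mm outside). The lift in it is a flat disc that carries the vial.
- lift (a joint): Sample lift in the well, m: 0 = fully up (disc 29 mm below the mouth), 0.014 = down on its stop (disc 43 mm below the mouth). Stiff: it takes about 4 N to move, stays where it is left, and starts 0 to 4 mm down. A vial set on it stands 22 to 18 mm out of the block, and 8 mm when home on the stop.
- vial: Glass sample vial with a ribbed light grey screw cap, 23 mm across and 51 mm high overall, about 30 g, standing upright and alone on the open front part of the bench, right of the instrument (the small vials far back beside the tape roll are not meant). Origin: centre of its underside, z along its axis.
- shutter (a joint): Shutter slide, m: 0 = closed; grows as it is drawn out along the instrument's -x; end stop at 0.044. A spring pulls it shut with 4 N at 0, rising by 1.8 N per 10 mm.
- grip_bar (a point): Centre of the shutter's grip bar: a bare aluminium bar 12 mm thick (instrument x), 88 mm long (y), 14 mm high, its centre 64 mm above the bench, 51 mm in front of the chamber block when closed. Two 8 mm steel rods run from it to the block at y = -34 and +34 mm; the space between them is free, so it can be pinched from above in the middle, fingers before and behind it. Nothing is beneath it there.
- pointer (a point): Tip of the thin steel pointer fixed to the left (+y) end of the grip bar, moving over the square aluminium scale rail (lines 5 mm apart, first line = closed). It lies at the bar's x, y = +58 mm, 9 mm below the bar's centre.
- cursor_line (a point): The engraved line of the setting cursor, a small brass clamp with a thumbscrew on the outer side of the rail (12 mm along x, top 55 mm above the bench). Pointer and line meet when both have the same x in the instrument's frame. The pointer passes the cursor freely; the cursor is no stop.
- cursor (a joint): Where the cursor is clamped, m: the shutter value at which the pointer stands at its line (between 0.016 and 0.034).
- petri_dish: Bystander: flat round glass dish with lid, 62 mm across, 14 high.
- weigh_boat: Bystander: square white weighing boat, 61 mm, 14 high.
- beaker: Bystander: glass beaker, 72 mm across, 90 high.
- tweezers: Bystander: thin steel tweezers, 122 mm long, lying flat.
- folder: Bystander: flat folder of papers, 150x190x9 mm.
- pen: Bystander: ball pen lying on the folder, 145 mm long.
- tip_box: Bystander: box of pipette tips with clear lid, 82x120x71 mm.
- pipette: Bystander: hand pipette lying on the bench, 252 mm long.

How it is judged:
By the outcome, as a careful person would: the job done as asked, in the order asked, and still so for the second after the job is handed in, while the arm keeps its last pose, push and grip.
It also fails if it takes over 58 s, if anything falls off the work surface, if the arm or the gripper's body presses on something with over 40 N, if the wrist force passes 120 N, or if a joint passes its speed limit or range.

ROBOT

A 7-joint arm with a two-finger parallel gripper is mounted at the origin on a cart in front of the work surface, level with it; the furniture and walls round the work are solid. World frame = base frame: x ahead of the robot, y to its left, z up, the work surface at z = 0. Lengths are in m, angles in rad, forces in N, time in s.
With the tool pointing down it reaches from about 0.4 to 0.85 m from the base axis. Payload 10.4 kg.
Tool frame: the origin (TCP) lies on the centre line of the jaws, within the pads' length; the fingertips stand 17 mm ahead of it and the grasp point (between the pads) lies 2 mm behind it; z points along the fingers, y is the line along which they close (so a half turn about z gives the same grasp; the last joint's range is limited). The gripper opens to 85 mm and grips with 20 to 120 N. Pads are 22 mm wide; open, the fingers measure 114 mm over their backs; the gripper's body (76 mm by 85 mm) begins 54 mm behind the grasp point. The pads swing forward as they close: fully open they stand 13 mm farther back than shut.
Start: joints at [1.291, 0.332, -0.065, 1.46, 0.022, 1.35, -0.088], TCP at [0.159, -0.605, 0.209] pointing down, gripper open.
Joint ranges: [-2.6, 2.6], [-0.5, 2.12], [-1.47, 1.34], [0.16, 2.42], [-1.27, 4.41], [0.06, 2.06], [-2.6, 2.6]. Speed limits (rad/s): [2.22, 2.22, 2.79, 2.79, 3.14, 3.14, 3.14].

INTERFACE

Orientations are given as a unit quaternion [x, y, z, w].
In Python, from workcell import get_obs, optics, job gives the robot as it stands. The module is installed in compiled form; this text tells all that it offers.
- The arm moves only by the tool send_rows, never from a script. Its argument "plan" is a list that holds one entry, the list of rows, each a list of 7 numbers: the turn, a rotation vector about the tool's x, y, z in units of 1.5 rad (1.0 is 1.5 rad), then the shift along the tool's x, y, z in units of 20 cm (1.0 is 20 cm), then the opening, from 0 (shut) to 1 (fully open). A call has 1 to 20 rows; each row shifts and turns the commanded pose from where the row before left it, along the tool's axes as they then stand; what a row does not reach is not made up. A row lasts 1/12 s, in which the tool goes at most 41.7 mm and 7.16 degrees, less where a joint would pass 70% of its speed; a pose out of reach is approached as far as the arm can. A call with a number of a shift or a turn outside -1 to 1 is refused whole. A call with a gripper value outside its range is refused whole. The fingers move at their own pace and stop on an object; "squeeze" is the grip in N (left out, the last holds). Time passes only in rows, so rows that do not move let the fingers close. It gives the time, the measured TCP pose, the force, the opening and the grip force at its end, in the units of the state.
- get_obs(): the state, without advancing time (a new reading comes with each control period).
- optics.camera(name): name is "side" or "top" or "wrist"; returns the picture (400x640x3 uint8, red, green, blue); there is no depth.
- optics.get_calibration(name): a dict with "intrinsics" (3x3 intrinsics, pixels), "distortion" ([k1, k2, p1, p2, k3] as OpenCV has them; the pictures are not rectified), "world_from_camera" (4x4, takes a point from camera to world coordinates); the wrist camera has in their place "T_tool_cam" (4x4, takes a point from camera to tool coordinates, whose origin is the TCP and whose axes are the flange's). Camera axes: x right, y up, looking along -z (the intrinsics and any distortion apply to the point x, -y, -z); pixel columns grow to the right and rows downward; lengths in m; the calibration is good to about 2 mm. A picture is of the moment at which its call begins: read the wrist's pose just before it. get_calibration takes no time and is no camera call.
- job.hand_in(): hands the job in; it is judged then, once.
The state is a dict: "clock": time; "joint_pos": joint angles; "joint_velocities": joint speeds; "tau": joint torques, N m; "position": TCP position; "ee_rot": TCP orientation; "ft_force": force on the tool from outside, world axes, zero at the start; "torque": the same for the moment, N m; "grip_width": opening from 0.0 (shut) to 1.0 (fully open); "grasp_force": force on a finger pad.
Only numpy, scipy, OpenCV 4.12 (cv2) and the standard library are available. Lean on these libraries where they do the work, as an engineer would, in place of code of your own. Each camera call takes 0.05 s, during which the arm holds its last target. There are 200 camera calls.

## Working session

There is one attempt and no reset: what is moved stays moved. The work goes in short steps, Python scripts to look and compute and a tool call to move; the robot and the scene stay as the last step left them, time stands still between calls to the robot, and variables do not carry over. Pictures are saved under pics/ and viewed, at most 10 in all, crops included, and the job is handed in when it is done.

Besides the shell and the picture viewer there is one more tool, called by a JSON object that holds its "name" and its "arguments". send_rows: Moves the arm, as the interface text tells. Its arguments: {"type":"object","properties":{"plan":{"type":"array"},"squeeze":{"type":"number"}},"required":["plan"]}

```bash
mkdir -p pics
cat > h.py <<'E'
import numpy as np, cv2
from scipy.spatial.transform import Rotation as R
from workcell import get_obs, optics, job
def cal(name, obs=None):
    c=optics.get_calibration(name); K=np.array(c["intrinsics"],float); d=np.array(c["distortion"],float)
    if name=="wrist":
        o=obs or get_obs(); T=np.eye(4); T[:3,:3]=R.from_quat(o["ee_rot"]).as_matrix(); T[:3,3]=o["position"]
        T=T@np.array(c["T_tool_cam"])
    else: T=np.array(c["world_from_camera"])
    return K,d,T
def ray(C,uv):
    K,d,T=C; p=cv2.undistortPoints(np.array([[uv]],float),K,d)[0,0]
    return T[:3,3], T[:3,:3]@np.array([p[0],-p[1],-1.])
def onz(C,uv,z):
    o,v=ray(C,uv); return o+v*(z-o[2])/v[2]
def tri(C1,a,C2,b):
    A=[];B=[]
    for C,p in((C1,a),(C2,b)):
        o,v=ray(C,p); v=v/np.linalg.norm(v); M=np.eye(3)-np.outer(v,v); A.append(M);B.append(M@o)
    return np.linalg.lstsq(np.vstack(A),np.hstack(B),rcond=None)[0]
def proj(C,P):
    K,d,T=C; q=np.linalg.inv(T)@np.append(P,1); 
    return cv2.projectPoints(np.array([[q[0],-q[1],-q[2]]]),np.zeros(3),np.zeros(3),K,d)[0][0,0]
def shot(name,fn):
    im=optics.camera(name); cv2.imwrite("pics/"+fn,cv2.cvtColor(im,cv2.COLOR_RGB2BGR)); return im
E
python3 - <<'E'
from h import *
for n in("top","side","wrist"):
    shot(n,n+"0.png")
    K,d,T=cal(n); print(n,K[0,0],d,T.round(3).tolist())
print(get_obs())
E
```

```text
top 492.6326178573181 [-0.11361264  0.          0.          0.          0.        ] [[-0.014, 0.99, -0.144, 0.269], [-1.0, -0.015, -0.006, 0.003], [-0.008, 0.144, 0.99, 1.731], [0.0, 0.0, 0.0, 1.0]]
side 392.3636981598637 [0.03406396 0.         0.         0.         0.        ] [[0.909, 0.253, -0.331, 0.09], [-0.417, 0.526, -0.741, -0.896], [-0.013, 0.812, 0.583, 0.803], [0.0, 0.0, 0.0, 1.0]]
wrist 346.06015559938743 [-0.01168799  0.          0.          0.          0.        ] [[0.254, 0.918, 0.305, 0.237], [-0.967, 0.241, 0.08, -0.584], [-0.0, -0.316, 0.949, 0.375], [0.0, 0.0, 0.0, 1.0]]
{'clock': 0.15, 'joint_pos': array([ 1.29143547,  0.3326901 , -0.06467459,  1.46070217,  0.02159831,
        1.34987036, -0.08845041]), 'joint_velocities': array([ 7.26287084e-04, -3.05981216e-03, -9.95949463e-05, -1.72345371e-03,
       -1.28142553e-03,  3.34197125e-04,  1.03743988e-03]), 'tau': array([ 8.43880680e-04, -6.25828028e+01,  4.90489835e-02, -3.91853678e+01,
        1.62225345e-02,  7.55041139e-03,  2.19230526e-05]), 'position': array([ 0.15863535, -0.60424923,  0.20864357]), 'ee_rot': array([ 9.91767793e-01,  1.28048455e-01, -8.52450927e-05, -4.80002484e-04]), 'ft_force': array([0.13551702, 0.6439254 , 0.46227171]), 'torque': array([0.0213747 , 0.08987749, 0.03640878]), 'grasp_force': 0.0, 'grip_width': 0.9999366308629245}
```

View pics/top0.png

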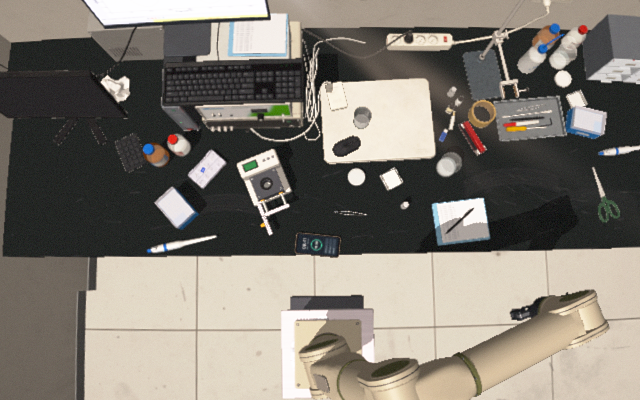

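View pics/side0.png

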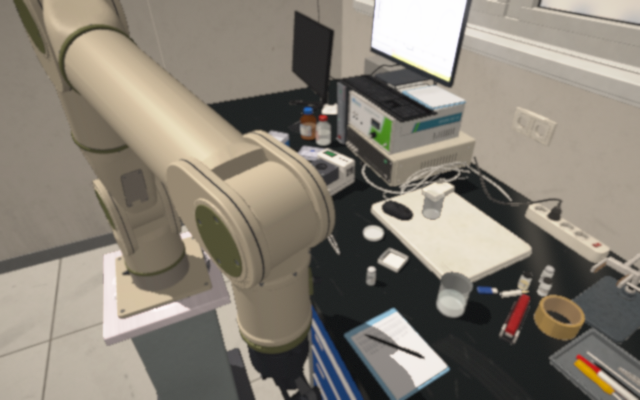

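The top view shows the instrument at about (265,185), with its front toward the robot and turned, the bar at about (272,208) and the vial at (405,205). In the side view the vial is at (371,275). I'll zoom the top view and triangulate.

Run:
```python
from h import *
t=cv2.imread("pics/top0.png")
a=cv2.resize(t[140:245,225:310],None,fx=5,fy=5,interpolation=cv2.INTER_CUBIC)
b=cv2.resize(t[190:220,385:425],None,fx=6,fy=6,interpolation=cv2.INTER_CUBIC)
s=cv2.imread("pics/side0.png"); c=cv2.resize(s[255:295,350:395],None,fx=6,fy=6,interpolation=cv2.INTER_CUBIC)
o=np.zeros((525,800,3),np.uint8); o[:a.shape[0],:a.shape[1]]=a; o[:180,430:670]=b; o[200:440,430:700]=c
cv2.imwrite("pics/z1.png",o)
C=cal("top"); S=cal("side")
print(onz(C,(405,204.5),.051), tri(C,(405,204),S,(371,267)))
print("well~",onz(C,(267,184),.09),"front",onz(C,(272,208),.064))
```

```text
[ 0.50530757 -0.27539008  0.051     ] [ 0.50792872 -0.27551864  0.0541696 ]
well~ [0.5772619  0.19658109 0.09      ] front [0.49836462 0.18230331 0.064     ]
```

View pics/z1.png

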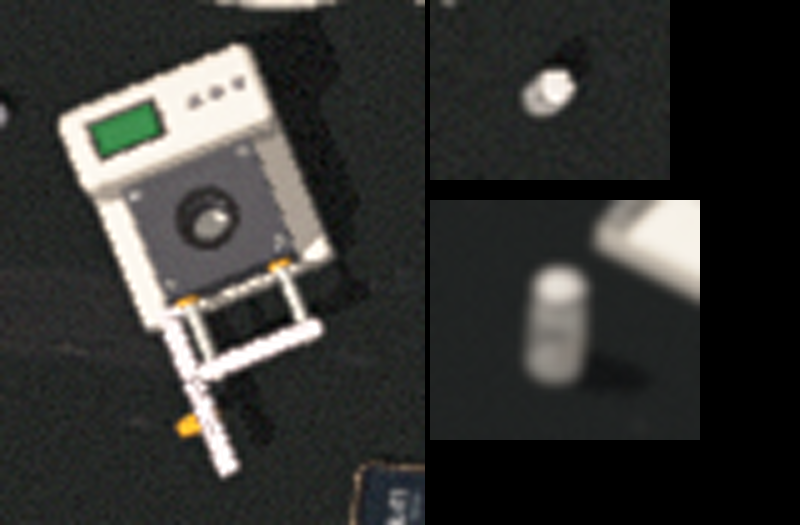

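{"name": "send_rows", "arguments": {"plan": [[[0,0,0,0.15,-0.081,0,1],[0,0,0,0.15,-0.081,0,1],[0,0,0,0.15,-0.081,0,1],[0,0,0,0.15,-0.081,0,1],[0,0,0,0.15,-0.081,0,1],[0,0,0,0.15,-0.081,0,1],[0,0,0,0.15,-0.081,0,1],[0,0,0,0.15,-0.081,0,1],[0,0,0,0.15,-0.081,0,1],[0,0,0,0.15,-0.081,0,1],[0,0,0,0.15,-0.081,0,1],[0,0,0,0.15,-0.081,0,1],[0,0,0,0.15,-0.081,0,1],[0,0,0,0.15,-0.081,0,1],[0,0,-0.08,0,0,0,1],[0,0,0,0,0,0,1],[0,0,0,0,0,0,1]]]}}

```text
clock: 1.57
position: [0.507, -0.2788, 0.2089]
ee_rot: [0.983, 0.186, -0.0, -0.0]
ft_force: [0.5, -1.1, -0.9]
grip_width: 1.0
grasp_force: 0.0
```

Run:
```python
from h import *
o=get_obs(); print(o["position"],R.from_quat(o["ee_rot"]).as_matrix().round(4).tolist(),o["ft_force"])
shot("wrist","w1.png"); C=cal("wrist",o); print(proj(C,[.506,-.277,.051]))
```

```text
[ 0.5069726  -0.27882245  0.20885219] [[0.9308, 0.3655, -0.0008], [0.3655, -0.9308, -0.0001], [-0.0008, -0.0002, -1.0]] [ 0.49359887 -1.1131026  -0.93372549]
[317.50469017 169.90186066]
```

View pics/w1.png

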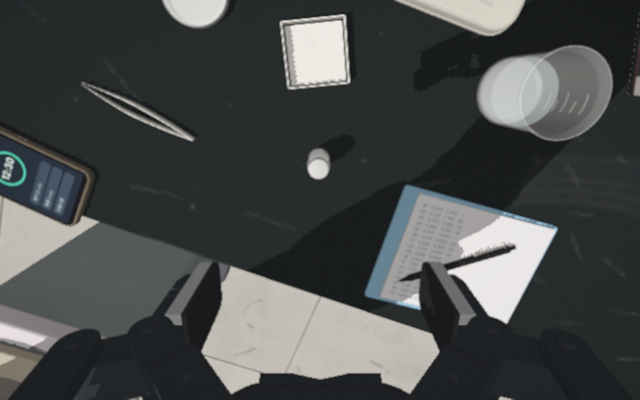

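The wrist view shows the vial's cap top at about (318,170), as predicted. The fingers are clear of the folder and the weigh boat.

Run:
```python
from h import *
im=cv2.imread("pics/w1.png"); g=cv2.cvtColor(im,cv2.COLOR_BGR2GRAY)
sub=g[135:195,295:345]; 
for th in(120,190):
    m=(sub>th).astype(np.uint8); n,l,s,c=cv2.connectedComponentsWithStats(m); i=1+np.argmax(s[1:,4]); print(th,s[i],c[i]+[295,135])
    k=max(cv2.findContours(m,0,1)[0],key=len); print(cv2.minAreaRect(k))
o=get_obs(); C=cal("wrist",o)
for uv in((318,170),(318.5,171)): print(onz(C,uv,.051))
for z in(0,.051): print([proj(C,[.506+dx,-.277+dy,z]).round(1).tolist() for dx,dy in((.0115,0),(-.0115,0),(0,.0115),(0,-.0115))])
```

```text
120 [ 12  14  22  30 533] [317.90243902 164.09193246]
((22.5, 28.5), (29.0, 21.0), 90.0)
190 [ 14  25  19  18 273] [317.76556777 168.62271062]
((23.0, 33.5), (17.0, 18.0), 90.0)
[ 0.50566685 -0.27824069  0.051     ]
[ 0.50491831 -0.27904789  0.051     ]
[[321.1, 148.3], [313.5, 167.4], [307.5, 154.2], [327.0, 161.7]]
[[321.3, 158.3], [312.6, 180.0], [305.7, 165.0], [328.0, 173.4]]
```

{"name": "send_rows", "arguments": {"plan": [[[0,0,0,0.006,-0.004,0.098,0.8],[0,0,0,0,0,0.098,0.7],[0,0,0,0,0,0.098,0.7],[0,0,0,0,0,0.098,0.7],[0,0,0,0,0,0.098,0.7],[0,0,0,0,0,0.098,0.7],[0,0,0,0,0,0.098,0.7],[0,0,0,0,0,0.098,0.7],[0,0,0,0,0,0,0.7],[0,0,0,0,0,0,0],[0,0,0,0,0,0,0],[0,0,0,0,0,0,0],[0,0,0,0,0,0,0],[0,0,0,0,0,0,0]]], "squeeze": 25}}

```text
clock: 2.78
position: [0.5087, -0.2777, 0.0534]
ee_rot: [0.982, 0.187, 0.001, 0.001]
ft_force: [-1.0, -0.2, 0.2]
grip_width: 0.005
grasp_force: 0.0
```

The gripper closed on nothing, so I'll look.

```bash
python3 - <<'E'
from h import *
shot("wrist","w2.png"); shot("top","top2.png"); s=shot("side","side2.png")
E
python3 - <<'E'
import cv2,numpy as np
w=cv2.imread("pics/w2.png"); t=cv2.imread("pics/top2.png"); s=cv2.imread("pics/side2.png")
o=np.zeros((600,640,3),np.uint8); o[:400]=w
o[400:600,:310]=cv2.resize(t[180:230,365:442],(310,200)); o[400:,320:640]=cv2.resize(s[230:310,310:438],(320,200)); cv2.imwrite("pics/c2.png",o)
E
```

```text
(no output)
```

View pics/c2.png

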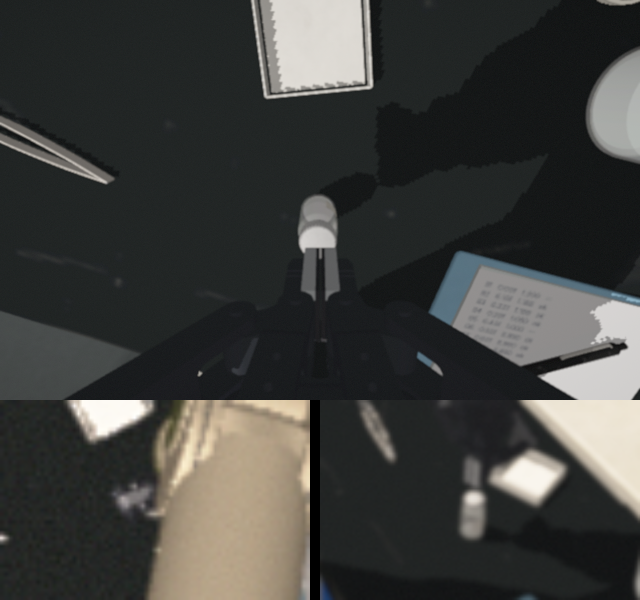

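The wrist view shows the vial still standing, just ahead (+x) of the shut fingertips, with its cap at about (318,240). I'll remeasure it.

Run:
```python
from h import *
o=get_obs(); C=cal("wrist",o); S=cal("side")
P=o["position"]; Rm=R.from_quat(o["ee_rot"]).as_matrix()
for d in(0,.017): print("tip",d,proj(C,P+Rm@[0,0,d]),proj(S,P+Rm@[0,0,d]))
g=cv2.imread("pics/w2.png",0); sub=g[185:262,290:350]
m=(sub>95).astype(np.uint8); n,l,s,c=cv2.connectedComponentsWithStats(m); i=1+np.argmax(s[1:,4]); print(s[i]+[290,185,0,0,0])
for r in range(190,262,4): 
    x=np.where(g[r,290:350]>95)[0]; print(r,x.min()+290 if len(x) else 0,x.max()+290 if len(x) else 0,int(g[r,318]))
# predicted for vial at candidate positions
for k in(0,.01,.02,.03):
    q=P+Rm@[k,0,0]
    for z in(0,.051):
        pp=np.array([proj(C,[q[0]+.0115*np.cos(a),q[1]+.0115*np.sin(a),z]) for a in np.linspace(0,6.28,40)]); print(k,z,pp.min(0).round(1),pp.max(0).round(1))
print("side",[ [proj(S,[*(P+Rm@[k,0,0])[:2],z]).round(1).tolist() for z in(0,.051)] for k in(0,.01,.02,.03)])
```

```text
tip 0 [319.47755606 242.60584596] [370.95079753 267.86931838]
tip 0.017 [319.49950612 229.50483136] [370.57173615 272.42975804]
[ 298  196   39   62 1816]
190 0 0 36
194 0 0 59
198 309 327 128
202 305 331 133
206 303 332 135
210 302 334 134
214 301 335 144
218 301 334 145
222 300 336 106
226 299 336 153
230 298 336 198
234 298 335 197
238 299 335 199
242 299 335 198
246 299 335 196
250 301 333 50
254 310 334 50
258 313 334 40
0 0 [302.4 191.6] [336.5 223.6]
0 0.051 [297.9 221.2] [341.  260.3]
0.01 0 [302.2 177. ] [336.8 209.9]
0.01 0.051 [297.6 203.2] [341.4 243.6]
0.02 0 [301.9 162.1] [337.  195.9]
0.02 0.051 [297.2 184.5] [341.7 226.4]
0.03 0 [301.7 146.7] [337.2 181.4]
0.03 0.051 [296.7 165.2] [342.1 208.6]
side [[[369.8, 281.8], [370.9, 268.4]], [[372.1, 279.7], [373.2, 266.4]], [[374.3, 277.8], [375.5, 264.4]], [[376.5, 275.8], [377.8, 262.4]]]
```

Run:
```python
from h import *
o=get_obs(); C=cal("wrist",o); S=cal("side"); print(o["position"],o["grip_width"],o["joint_pos"].round(3))
print(tri(C,(319.5,249),S,(370.8,265.5)), tri(C,(317.5,239),S,(370.8,268.8)),optics.get_calibration("wrist")["T_tool_cam"])
w=cv2.imread("pics/w2.png"); s=cv2.imread("pics/side2.png")
a=cv2.resize(w[185:300,270:370],None,fx=4,fy=4,interpolation=cv2.INTER_CUBIC); b=cv2.resize(s[225:295,345:397],None,fx=7,fy=7,interpolation=cv2.INTER_CUBIC)
o=np.zeros((500,780,3),np.uint8); o[:460,:400]=a; o[:490,410:774]=b; cv2.imwrite("pics/z3.png",o)
```

```text
[ 0.50838924 -0.27739695  0.05281683] -0.0009665872917056665 [ 0.728  0.396 -0.371  1.742  0.164  1.033 -0.895]
[ 0.50827625 -0.27691088  0.06083274] [ 0.5083822  -0.27654632  0.04875273] [[ 3.17067577e-05  9.48843893e-01  3.15745570e-01  8.12205158e-02]
 [ 9.99999825e-01  1.56385023e-04 -5.70369763e-04  1.57077979e-04]
 [-5.90569745e-04  3.15745533e-01 -9.48843722e-01 -1.65877198e-01]
 [ 0.00000000e+00  0.00000000e+00  0.00000000e+00  1.00000000e+00]]
```

View pics/z3.png

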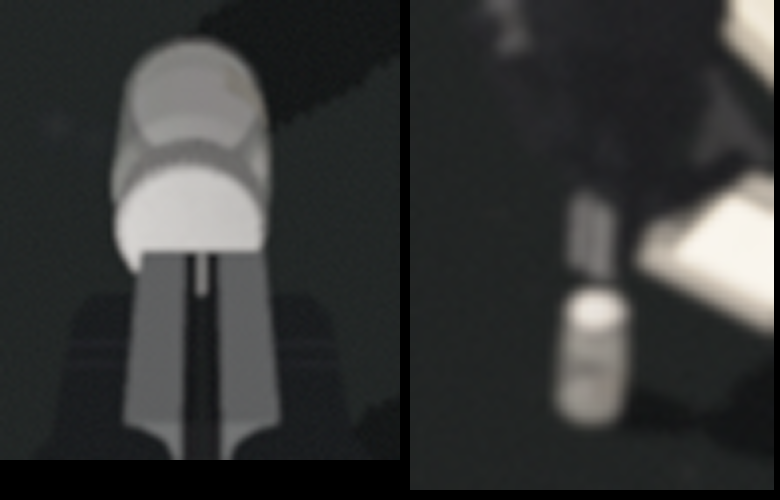

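The shut fingertips hover about 10 mm above the cap. Triangulation puts them at z ≈ 0.061, roughly 25 mm shorter than stated. I'll open, go 25 mm lower and close again.

{"name": "send_rows", "arguments": {"plan": [[[0,0,0,0,0,0,0.6],[0,0,0,0,0,0,0.6],[0,0,0,0,0,0,0.6],[0,0,0,0,0,0,0.6],[0,0,0,0,0,0,0.6],[0,0,0,0,0,0.04,0.6],[0,0,0,0,0,0.04,0.6],[0,0,0,0,0,0.04,0.6],[0,0,0,0,0,0,0],[0,0,0,0,0,0,0],[0,0,0,0,0,0,0],[0,0,0,0,0,0,0],[0,0,0,0,0,0,0],[0,0,0,0,0,0,0],[0,0,0,0,0,0,0]]], "squeeze": 25}}

```text
clock: 4.18
position: [0.5089, -0.2776, 0.0293]
ee_rot: [0.982, 0.187, 0.001, 0.001]
ft_force: [-0.1, 0.3, 6.2]
grip_width: 0.003
grasp_force: 3.1
```

Run:
```python
from h import *
o=get_obs(); print(o["position"],o["grip_width"],o["grasp_force"],o["ft_force"])
w=shot("wrist","w4.png")
```

```text
[ 0.50888477 -0.27759691  0.02931615] 0.002947078227882459 3.0873046632814294 [-0.10391078  0.32746715  6.16425216]
```

Run:
```python
from h import *
w=cv2.imread("pics/w4.png"); s=shot("side","s4.png"); s=cv2.imread("pics/s4.png")
a=cv2.resize(w[170:300,250:390],None,fx=3,fy=3,interpolation=cv2.INTER_CUBIC); b=cv2.resize(s[235:295,345:397],None,fx=7,fy=7,interpolation=cv2.INTER_CUBIC)
o=np.zeros((430,800,3),np.uint8); o[:390,:420]=a; o[:420,430:794]=b; cv2.imwrite("pics/z4.png",o)
```

```text
(no output)
```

View pics/z4.png

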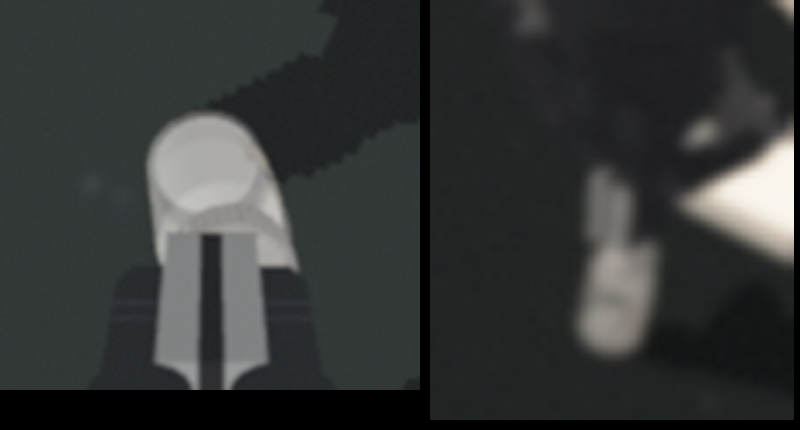

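The shut tips are pressing on the cap and tilting the vial, so they really end about 22 mm behind the reported TCP. I'll raise gently so the vial settles, then look again.

{"name": "send_rows", "arguments": {"plan": [[[0,0,0,0,0,-0.01,0],[0,0,0,0,0,-0.02,0],[0,0,0,0,0,-0.05,0],[0,0,0,0,0,-0.1,0],[0,0,0,0,0,-0.1,0.6],[0,0,0,0,0,0,0.6],[0,0,0,0,0,0,0.6],[0,0,0,0,0,0,0.6],[0,0,0,0,0,0,0.6]]]}}

```text
clock: 5.03
position: [0.5076, -0.2771, 0.0837]
ee_rot: [0.982, 0.187, -0.001, -0.0]
ft_force: [-0.2, 0.1, -0.9]
grip_width: 0.6
grasp_force: 0.0
```

```bash
cat > seg.py <<'E'
from h import *
def vial(fn,o):
    g=cv2.imread(fn,0); C=cal("wrist",o); P=o["position"]
    u,v=proj(C,[P[0],P[1],.025]).astype(int); u0,v0=u-60,max(v-70,0)
    m=(g[v0:v+75,u0:u+60]>95).astype(np.uint8); n,l,s,c=cv2.connectedComponentsWithStats(m)
    i=min([k for k in range(1,n) if s[k,4]>150],key=lambda k:np.hypot(*(c[k]-[60,70]))); b=s[i]
    box=np.array([b[0]+u0,b[1]+v0,b[0]+u0+b[2],b[1]+v0+b[3]]); print("box",box,c[i]+[u0,v0])
    # fit xy so upright-cylinder silhouette box matches
    from scipy.optimize import least_squares
    an=np.linspace(0,2*np.pi,36)
    def f(q):
        pp=np.array([proj(C,[q[0]+.0115*np.cos(a),q[1]+.0115*np.sin(a),z]) for z in(0,.051) for a in an])
        return np.r_[pp.min(0),pp.max(0)]-box
    r=least_squares(f,P[:2],x_scale=.01); Rm=R.from_quat(o["ee_rot"]).as_matrix()
    d=np.append(r.x-P[:2],0); print("xy",r.x,"res",r.fun.round(1),"tool d",(Rm.T@d).round(4))
E
python3 - <<'E'
from seg import *
o=get_obs(); print(o["position"],o["grip_width"],o["ft_force"]); shot("wrist","w5.png"); vial("pics/w5.png",o)
g=cv2.imread("pics/w5.png"); cv2.imwrite("pics/z5.png",g[100:400])
E
```

```text
[ 0.50763697 -0.27711334  0.08372828] 0.6001613064989725 [-0.17932097  0.06098643 -0.89695307]
box [299 182 335 236] [316.63115846 208.69773635]
xy [ 0.50606352 -0.27603669] res [-0.5 -1.7  0.5  1.5] tool d [-0.0011 -0.0016  0.    ]
```

View pics/z5.png

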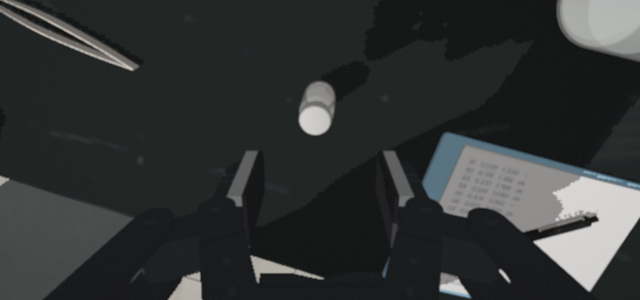

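The vial is upright again at about (317,209) in the full frame, and the open tips are clear of it. I'll descend to TCP z ≈ 0.012, which puts the tips at about 0.036 to 0.04, and grip.

{"name": "send_rows", "arguments": {"plan": [[[0,0,0,-0.005,-0.008,0.06,0.6],[0,0,0,0,0,0.06,0.6],[0,0,0,0,0,0.06,0.6],[0,0,0,0,0,0.06,0.6],[0,0,0,0,0,0.06,0.6],[0,0,0,0,0,0.06,0.6],[0,0,0,0,0,0,0.6],[0,0,0,0,0,0,0],[0,0,0,0,0,0,0],[0,0,0,0,0,0,0],[0,0,0,0,0,0,0],[0,0,0,0,0,0,0]]], "squeeze": 25}}

```text
clock: 6.08
position: [0.5071, -0.2764, 0.0131]
ee_rot: [0.982, 0.187, 0.0, 0.0]
ft_force: [0.3, 0.7, 1.7]
grip_width: 0.251
grasp_force: 24.6
```

Gripped, at a width of about 21 mm. I'll lift and carry it to just in front of the instrument.

{"name": "send_rows", "arguments": {"plan": [[[0,0,0,0,0,-0.1,0],[0,0,0,0,0,-0.1,0],[0,0,0,0,0,-0.1,0],[0,0,0,0,0,-0.1,0],[0,0,0,0,0,-0.1,0],[0,0,0,0,0,-0.1,0],[0,0,0,0,0,-0.1,0],[0,0,0,0,0,-0.1,0],[0,0,0,0.079,-0.1725,0,0],[0,0,0,0.079,-0.1725,0,0],[0,0,0,0.079,-0.1725,0,0],[0,0,0,0.079,-0.1725,0,0],[0,0,0,0.079,-0.1725,0,0],[0,0,0,0.079,-0.1725,0,0],[0,0,0,0.079,-0.1725,0,0],[0,0,0,0.079,-0.1725,0,0],[0,0,0,0.079,-0.1725,0,0],[0,0,0,0.079,-0.1725,0,0],[0,0,0,0.079,-0.1725,0,0],[0,0,0,0.079,-0.1725,0,0]]]}}

```text
clock: 7.75
position: [0.5306, 0.1803, 0.1729]
ee_rot: [0.982, 0.187, 0.0, 0.0]
ft_force: [1.0, -0.0, -0.7]
grip_width: 0.249
grasp_force: 24.6
```

{"name": "send_rows", "arguments": {"plan": [[[0,0,0,0,0,0,0],[0,0,0,0,0,0,0],[0,0,0,0,0,0,0]]]}}

```text
clock: 8.0
position: [0.5307, 0.1781, 0.1724]
ee_rot: [0.982, 0.187, -0.0, 0.0]
ft_force: [0.4, -0.4, -0.5]
grip_width: 0.247
grasp_force: 24.6
```

Run:
```python
from h import *
import json
o=get_obs(); print(o["position"],o["grip_width"],R.from_quat(o["ee_rot"]).as_matrix().round(4).tolist()); shot("wrist","w6.png")
json.dump(dict(position=o["position"].tolist(),ee_rot=o["ee_rot"].tolist()),open("o6.json","w"))
C=cal("wrist",o); print("well pred",proj(C,[.577,.197,.09]),"bar",proj(C,[.498,.182,.064]))
# predicted vial bottom disc
P=o["position"]; print("vial bottom pred",proj(C,P+[0,0,-.0131]),"top",proj(C,P+[0,0,.038]))
```

```text
[0.53070909 0.17806525 0.17237963] 0.24658078118619325 [[0.9298, 0.368, 0.0], [0.368, -0.9298, -0.0006], [-0.0002, 0.0006, -1.0]]
well pred [318.66197355 127.16907192] bar [301.10291879 216.97475873]
vial bottom pred [319.48222206 232.31515771] top [319.46427315 282.26928156]
```

View pics/w6.png

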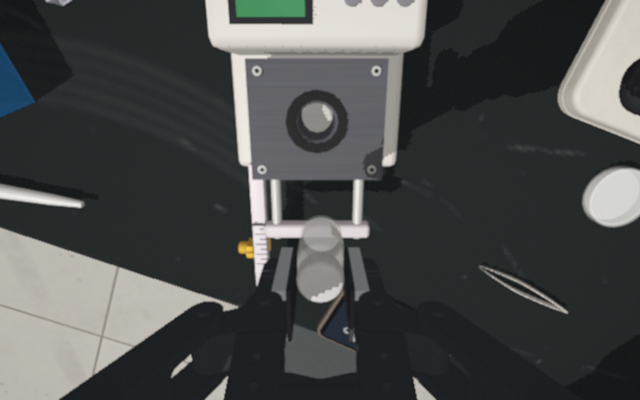

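The view shows the ring centre at about (317,121), the bar running from (266,231) to (370,229), and the cursor at about (250,247). The vial is gripped upright, with its underside near (321,237). I'll fit these numerically.

```bash
cat > inst.py <<'E'
from h import *
import json
o=json.load(open("o6.json")); o["position"]=np.array(o["position"]); C=cal("wrist",o)
im=cv2.imread("pics/w6.png"); g=cv2.cvtColor(im,cv2.COLOR_BGR2GRAY).astype(int)
E
python3 - <<'E'
from inst import *
m=(g<55).astype(np.uint8); n,l,s,c=cv2.connectedComponentsWithStats(m)
i=[k for k in range(1,n) if abs(c[k][0]-317)<12 and abs(c[k][1]-121)<15 and s[k,4]>300]; print([ (s[k].tolist(),c[k]) for k in i])
mm=(l==i[0]).astype(np.uint8); k=max(cv2.findContours(mm,0,1)[0],key=len); e=cv2.fitEllipse(k); print("ellipse",e)
h=onz(C,e[0],.092); print("well",h, "diam", np.linalg.norm(onz(C,(e[0][0]-e[1][0]/2,e[0][1]),.092)-onz(C,(e[0][0]+e[1][0]/2,e[0][1]),.092)))
# block edges: left, right columns per row; front edge rows per col
for r in(80,100,140,160): print(r,g[r,236:252].tolist(),g[r,378:394].tolist())
for cc in(270,290,310,330,350): print(cc,g[170:186,cc].tolist())
for cc in(272,285,345,350,362): print("bar",cc,g[216:246,cc].tolist())
E
```

```text
[([287, 91, 60, 61, 1709], array([315.12580456, 121.89350497]))]
ellipse ((316.59161376953125, 120.9031982421875), (59.59157943725586, 60.350399017333984), 177.78085327148438)
well [0.58073929 0.20002722 0.092     ] diam 0.041706439509737195
80 [228, 229, 230, 230, 230, 230, 230, 231, 228, 210, 160, 111, 100, 101, 101, 101] [100, 99, 100, 100, 101, 100, 100, 99, 106, 130, 148, 152, 153, 153, 154, 154]
100 [225, 229, 230, 231, 231, 231, 231, 231, 231, 230, 216, 178, 122, 99, 99, 100] [98, 99, 99, 98, 99, 99, 98, 109, 137, 152, 154, 154, 154, 154, 153, 154]
140 [92, 169, 212, 227, 230, 231, 233, 234, 234, 234, 233, 234, 231, 207, 150, 106] [98, 99, 99, 95, 81, 93, 132, 151, 154, 153, 153, 154, 154, 153, 151, 149]
160 [48, 55, 115, 188, 221, 229, 231, 233, 234, 234, 234, 234, 235, 232, 214, 166] [60, 58, 58, 78, 144, 200, 222, 225, 224, 224, 224, 223, 221, 214, 203, 191]
270 [101, 100, 100, 102, 102, 102, 102, 103, 107, 117, 122, 123, 122, 120, 119, 116]
290 [100, 99, 99, 101, 102, 101, 102, 103, 102, 89, 60, 41, 37, 38, 34, 33]
310 [100, 98, 99, 99, 101, 101, 101, 101, 102, 89, 64, 43,
[... 192 characters left out ...]
158, 152, 141, 147, 171, 194, 212, 226, 232, 232, 230, 229, 228, 227, 224, 213, 173, 93, 41, 41, 42, 42, 42, 43, 44]
bar 285 [27, 26, 23, 44, 85, 114, 124, 129, 145, 171, 193, 212, 225, 231, 230, 229, 227, 226, 225, 223, 213, 172, 94, 41, 43, 41, 40, 41, 42, 41]
bar 345 [41, 42, 41, 54, 87, 114, 123, 128, 143, 168, 191, 206, 216, 221, 221, 221, 221, 221, 222, 221, 211, 170, 92, 40, 40, 40, 42, 40, 41, 42]
bar 350 [40, 39, 40, 52, 85, 113, 122, 128, 143, 168, 190, 205, 216, 220, 221, 220, 220, 221, 222, 221, 211, 170, 92, 40, 40, 42, 43, 43, 43, 43]
bar 362 [91, 88, 88, 86, 98, 114, 123, 129, 143, 167, 188, 203, 214, 219, 219, 219, 219, 219, 221, 221, 211, 171, 92, 40, 40, 42, 43, 42, 41, 42]
```

Run:
```python
from inst import *
for r in(216,222,228,242,248,254): print(r,g[r,296:346:1].tolist())
print(g[205:226,321].tolist(),g[205:226,326].tolist())
P=o["position"]; Rm=R.from_quat(o["ee_rot"]).as_matrix(); an=np.linspace(0,6.28,60)
pp=np.array([proj(C,P+Rm@[.0115*np.cos(a),.0115*np.sin(a),.0131]) for a in an]); print("pred bottom box",pp.min(0),pp.max(0))
pp=np.array([proj(C,P+Rm@[.0115*np.cos(a),.0115*np.sin(a),.0131-.035]) for a in an]); print("pred shoulder box",pp.min(0),pp.max(0))
# instrument frame relative to tool
W=np.array([.58074,.20003,.09]); print("tool d",Rm.T@(W-P))
```

```text
216 [26, 27, 26, 27, 28, 27, 27, 32, 40, 40, 42, 41, 41, 41, 43, 49, 57, 66, 72, 75, 80, 87, 90, 92, 93, 94, 95, 89, 84, 81, 77, 74, 69, 59, 51, 46, 42, 40, 42, 42, 42, 41, 41, 42, 41, 42, 42, 41, 42, 41]
222 [123, 124, 124, 124, 123, 124, 124, 124, 129, 134, 139, 143, 148, 152, 154, 152, 151, 150, 149, 149, 150, 149, 150, 150, 149, 149, 150, 150, 149, 149, 150, 150, 149, 151, 151, 154, 158, 155, 144, 134, 128, 125, 124, 124, 123, 123, 124, 123, 124, 123]
228 [224, 224, 223, 223, 221, 214, 204, 193, 180, 170, 166, 165, 165, 166, 168, 170, 171, 171, 171, 171, 171, 171, 171, 171, 171, 171, 170, 170, 170, 170, 170, 170, 169, 168, 162, 149, 137, 134, 134, 140, 154, 174, 184, 188, 200, 213, 216, 217, 216, 216]
242 [27, 30, 50, 81, 99, 106, 106, 109, 117, 132, 145, 149, 151, 151, 149, 149, 147, 149, 150, 151, 151, 151, 150, 150, 150, 150, 149, 149, 149, 149, 150, 149, 148, 148, 148, 149, 149, 148, 149, 149, 146, 137, 124, 119, 122, 125, 115, 84, 51, 42]
248 [31, 51, 82, 100, 108, 113, 112, 111, 113, 117, 120, 123, 126, 130, 139, 147, 156, 160, 162, 164, 164, 164, 163, 163, 163, 162, 161, 161, 161, 160, 160, 159, 158, 155, 150, 142, 132, 122, 116, 115, 115, 116, 117, 125, 128, 123, 117, 99, 62, 33]
254 [51, 88, 112, 127, 136, 141, 143, 144, 143, 141, 137, 133, 128, 125, 124, 123, 120, 118, 117, 118, 118, 117, 116, 116, 116, 116, 112, 112, 115, 117, 114, 113, 114, 114, 113, 114, 116, 118, 121, 126, 132, 139, 146, 153, 154, 148, 131, 100, 54, 29]
[42, 42, 43, 43, 42, 42, 42, 42, 42, 49, 74, 94, 120, 137, 142, 145, 148, 149, 150, 152, 158] [42, 42, 41, 41, 41, 43, 43, 42, 40, 45, 57, 77, 98, 129, 145, 146, 148, 150, 150, 152, 156]
pred bottom box [299.15833117 213.3282993 ] [339.8351553  250.58691756]
pred shoulder box [294.9550468  241.07067543] [343.93569637 284.53384811]
tool d [ 0.05461954 -0.00206097  0.08236749]
```

{"name": "send_rows", "arguments": {"plan": [[[0,0,0,0.093,-0.0045,0,0],[0,0,0,0.093,-0.0045,0,0],[0,0,0,0.093,-0.0045,0,0],[0,0,0,0,0,0.07,0],[0,0,0,0,0,0.07,0],[0,0,0,0,0,0.07,0],[0,0,0,0,0,0.06,0],[0,0,0,0,0,0,0],[0,0,0,0,0,0,0],[0,0,0,0,0,0,0]]]}}

```text
clock: 8.88
position: [0.5821, 0.2012, 0.1193]
ee_rot: [0.982, 0.187, 0.001, 0.0]
ft_force: [-0.4, 0.4, -0.3]
grip_width: 0.254
grasp_force: 24.6
```

Run:
```python
from h import *
o=get_obs(); print(o["position"],o["grip_width"],o["ft_force"]); shot("wrist","w7.png"); g=cv2.imread("pics/w7.png",0).astype(int)
C=cal("wrist",o); P=o["position"]; Rm=R.from_quat(o["ee_rot"]).as_matrix(); an=np.linspace(0,6.28,60)
def box(x,y,z,r):
    pp=np.array([proj(C,P+Rm@[x+r*np.cos(a),y+r*np.sin(a),z]) for a in an]); return np.r_[pp.min(0),pp.max(0)].round(1)
zr=P[2]-.092
print("ring if centred on vial",box(-.001,.0006,zr,.022), "inner",box(-.001,.0006,zr,.015)); print("vial bottom",box(-.001,.0006,.0131,.0115),box(-.001,.0006,-.022,.0115))
for r in(170,180,190,195,200): print(r,list(enumerate(g[r,270:370].tolist(),270))[::1] if 0 else g[r,270:370].tolist())
for c in(300,310,320,330,340): print("c",c,g[145:225,c].tolist())
```

```text
[0.5820913  0.20116225 0.11931993] 0.2540429734209265 [-0.36269513  0.42735731 -0.34504419]
ring if centred on vial [284.1 189.3 356.9 256.5] inner [295.7 200.6 345.3 246.4]
vial bottom [300.3 215.  340.9 252.1] [296.3 243.1 345.2 286.5]
170 [98, 97, 98, 97, 97, 98, 97, 98, 98, 98, 97, 97, 98, 98, 97, 97, 98, 97, 97, 97, 97, 97, 98, 97, 97, 97, 97, 96, 96, 97, 97, 96, 96, 96, 96, 97, 97, 97, 96, 97, 96, 96, 96, 95, 95, 96, 96, 95, 96, 95, 94, 95, 95, 95, 95, 95, 95, 96, 95, 96, 95, 96, 96, 96, 95, 96, 95, 96, 95, 95, 96, 95, 96, 95, 96, 96, 95, 95, 94, 92, 79, 62, 55, 55, 55, 55, 55, 55, 55, 56, 56, 55, 55, 54, 56, 54, 55, 53, 56, 53]
180 [98, 98, 98, 97, 97, 98, 97, 97, 98, 97, 98, 97, 98, 97, 97, 98, 98, 97, 98, 97, 97, 98, 98, 98, 97, 97, 98, 98, 99, 98, 98, 98, 97, 96, 98, 97, 97, 97, 97, 97, 97, 96, 98, 97, 98, 97, 97, 98, 97, 98, 98, 98, 98, 97, 98, 97, 97, 98, 98, 97, 97, 97, 97, 97, 96, 96, 97, 97, 96, 96, 96, 92, 79, 62, 56, 56, 56, 57, 56, 56, 56, 57, 56, 56, 56, 56, 57, 57, 57, 55, 55, 57, 54, 56, 57, 54, 57, 57, 56, 56]
190 [98, 96, 97, 97, 96, 97, 96, 96, 97, 97, 96, 96,
[... 2181 characters left out ...]
3, 143, 140, 137]
c 330 [204, 203, 199, 185, 150, 95, 53, 46, 46, 45, 42, 47, 60, 82, 95, 95, 94, 94, 95, 96, 97, 97, 96, 96, 95, 95, 95, 97, 96, 96, 96, 95, 95, 95, 97, 97, 97, 98, 96, 98, 99, 98, 96, 96, 94, 95, 96, 94, 81, 54, 42, 40, 34, 29, 28, 26, 25, 25, 26, 28, 48, 104, 155, 158, 138, 133, 131, 127, 127, 128, 128, 128, 128, 133, 140, 145, 141, 137, 134, 132]
c 340 [204, 202, 199, 185, 150, 96, 54, 45, 45, 46, 45, 46, 59, 82, 94, 95, 93, 93, 95, 95, 96, 95, 96, 95, 94, 96, 95, 97, 96, 96, 96, 96, 96, 97, 96, 96, 96, 93, 87, 84, 90, 96, 96, 94, 93, 94, 90, 76, 61, 54, 56, 54, 50, 41, 29, 24, 27, 25, 24, 28, 24, 26, 25, 26, 24, 25, 29, 31, 39, 46, 49, 54, 56, 57, 59, 61, 60, 58, 53, 52]
```

{"name": "send_rows", "arguments": {"plan": [[[0,0,0,-0.005,0,0,0],[0,0,0,0,0,0.02,0],[0,0,0,0,0,0.02,0],[0,0,0,0,0,0.02,0],[0,0,0,0,0,0.02,0],[0,0,0,0,0,0.015,0],[0,0,0,0,0,0.015,0],[0,0,0,0,0,0,0]]]}}

```text
clock: 9.6
position: [0.5802, 0.201, 0.0955]
ee_rot: [0.982, 0.187, -0.001, 0.0]
ft_force: [-0.2, -0.8, -0.4]
grip_width: 0.251
grasp_force: 24.6
```

{"name": "send_rows", "arguments": {"plan": [[[0,0,0,0,0,0.02,0],[0,0,0,0,0,0.02,0],[0,0,0,0,0,0.02,0],[0,0,0,0,0,0.02,0],[0,0,0,0,0,0.01,0],[0,0,0,0,0,0,0],[0,0,0,0,0,0,0]]]}}

```text
clock: 10.18
position: [0.5805, 0.2009, 0.078]
ee_rot: [0.982, 0.187, -0.0, 0.0]
ft_force: [-0.5, -2.3, -1.8]
grip_width: 0.251
grasp_force: 24.6
```

{"name": "send_rows", "arguments": {"plan": [[[0,0,0,0,0,0.008,0],[0,0,0,0,0,0.008,0],[0,0,0,0,0,0,0]]]}}

```text
clock: 10.43
position: [0.5806, 0.201, 0.0751]
ee_rot: [0.982, 0.187, -0.0, 0.0]
ft_force: [-0.9, -3.7, 1.0]
grip_width: 0.251
grasp_force: 24.7
```

{"name": "send_rows", "arguments": {"plan": [[[0,0,0,0,0.005,0,0],[0,0,0,0,0,0.008,0],[0,0,0,0,0,0.008,0],[0,0,0,0,0,0,0]]]}}

```text
clock: 10.77
position: [0.5808, 0.2008, 0.0722]
ee_rot: [0.982, 0.187, 0.0, -0.0]
ft_force: [-3.3, -1.1, 3.2]
grip_width: 0.252
grasp_force: 24.9
```

{"name": "send_rows", "arguments": {"plan": [[[0,0,0,0,0,0.008,0],[0,0,0,0,0,0.008,0],[0,0,0,0,0,0,0]]]}}

```text
clock: 11.02
position: [0.5809, 0.2008, 0.0702]
ee_rot: [0.982, 0.187, 0.0, 0.0]
ft_force: [-6.8, -4.1, 14.8]
grip_width: 0.252
grasp_force: 31.5
```

{"name": "send_rows", "arguments": {"plan": [[[0,0,0,0,0,-0.008,0],[0,0,0,0,0,0,0.5],[0,0,0,0,0,0,0.5],[0,0,0,0,0,0,0.5],[0,0,0,0,0,-0.1,0.5],[0,0,0,0,0,-0.1,0.5],[0,0,0,0,0,0,0.5]]]}}

```text
clock: 11.6
position: [0.5829, 0.2014, 0.1141]
ee_rot: [0.982, 0.187, 0.003, -0.001]
ft_force: [0.6, 0.6, 0.7]
grip_width: 0.5
grasp_force: 0.0
```

Run:
```python
from h import *
o=get_obs(); print(o["position"],o["grip_width"],o["ft_force"]); shot("wrist","w8.png"); g=cv2.imread("pics/w8.png",0)
C=cal("wrist",o); P=o["position"]
for z in(.09,.108,.112): print(z,proj(C,[.5808,.2008,z]))
m=(g>150).astype(np.uint8); m[:165]=0; n,l,s,c=cv2.connectedComponentsWithStats(m)
for k in range(1,n):
    if s[k,4]>150: print(s[k],c[k])
w=cv2.imread("pics/w8.png"); cv2.imwrite("pics/z8.png",cv2.resize(w[140:320,200:440],None,fx=2.5,fy=2.5))
```

```text
[0.58293004 0.20142712 0.11410621] 0.49964379281247406 [0.62840131 0.60053872 0.70531519]
0.09 [319.17338087 228.27302846]
0.108 [319.1225294  241.39226286]
0.112 [319.10996266 244.63526182]
[ 224  165   18   90 1003] [232.70388833 208.52741775]
[ 593  165   47   42 1508] [619.22082228 181.82891247]
[307 211  27  12 213] [319.40375587 216.82629108]
[303 231  35  29 717] [320.61366806 245.71129707]
[618 253  22  55 857] [630.53208868 280.15985998]
[  0 276  56  15 441] [ 24.57596372 283.75510204]
[ 263  292  115   50 1943] [321.24549665 329.25424601]
[   0  318   98   42 1278] [ 47.73787167 338.58685446]
[   0  333   93   67 4059] [ 34.2471052  369.17245627]
[180 378  29  22 412] [196.84223301 390.50728155]
```

The cap blob is centred at (320.6,245.5), so the vial stands upright in the well about 20 mm out. I'll close the fingers and press from above.

{"name": "send_rows", "arguments": {"plan": [[[0,0,0,-0.01,0,0,0],[0,0,0,0,0,0,0],[0,0,0,0,0,0,0],[0,0,0,0,0,0,0],[0,0,0,0,0,0.03,0],[0,0,0,0,0,0.03,0],[0,0,0,0,0,0.015,0],[0,0,0,0,0,0.01,0],[0,0,0,0,0,0,0]]]}}

```text
clock: 12.4
position: [0.5787, 0.1994, 0.0926]
ee_rot: [0.982, 0.187, -0.001, 0.0]
ft_force: [0.3, -0.7, -0.8]
grip_width: -0.001
grasp_force: 0.0
```

{"name": "send_rows", "arguments": {"plan": [[[0,0,0,0,0,0.01,0],[0,0,0,0,0,0.01,0],[0,0,0,0,0,0,0]]]}}

```text
clock: 12.65
position: [0.579, 0.1995, 0.089]
ee_rot: [0.982, 0.187, -0.0, 0.0]
ft_force: [-0.4, 0.4, 0.7]
grip_width: -0.001
grasp_force: 0.0
```

{"name": "send_rows", "arguments": {"plan": [[[0,0,0,0,0,0.01,0],[0,0,0,0,0,0.01,0],[0,0,0,0,0,0,0]]]}}

```text
clock: 12.9
position: [0.5792, 0.1996, 0.0853]
ee_rot: [0.982, 0.187, 0.0, 0.0]
ft_force: [-0.3, 0.4, -0.9]
grip_width: 0.002
grasp_force: 0.0
```

{"name": "send_rows", "arguments": {"plan": [[[0,0,0,0.004,0,0.01,0],[0,0,0,0,0,0.01,0],[0,0,0,0,0,0,0]]]}}

```text
clock: 13.15
position: [0.5799, 0.1999, 0.0812]
ee_rot: [0.982, 0.187, -0.0, 0.0]
ft_force: [0.1, -0.4, 2.4]
grip_width: -0.0
grasp_force: 1.2
```

{"name": "send_rows", "arguments": {"plan": [[[0,0,0,0,0,0.008,0],[0,0,0,0,0,0.007,0],[0,0,0,0,0,0,0]]]}}

```text
clock: 13.4
position: [0.5798, 0.1997, 0.0781]
ee_rot: [0.982, 0.187, -0.0, 0.0]
ft_force: [0.2, 0.1, 2.7]
grip_width: -0.003
grasp_force: 1.1
```

{"name": "send_rows", "arguments": {"plan": [[[0,0,0,0,0,0.008,0],[0,0,0,0,0,0.007,0],[0,0,0,0,0,0,0]]]}}

```text
clock: 13.65
position: [0.5801, 0.2001, 0.076]
ee_rot: [0.982, 0.187, 0.0, 0.0]
ft_force: [-2.2, -0.6, 7.9]
grip_width: -0.001
grasp_force: 4.0
```

{"name": "send_rows", "arguments": {"plan": [[[0,0,0,0,0,0.008,0],[0,0,0,0,0,0.007,0],[0,0,0,0,0,0,0]]]}}

```text
clock: 13.9
position: [0.5807, 0.2004, 0.0756]
ee_rot: [0.982, 0.187, 0.001, 0.0]
ft_force: [-9.3, -4.5, 29.3]
grip_width: 0.002
grasp_force: 14.7
```

{"name": "send_rows", "arguments": {"plan": [[[0,0,0,0,0,0.005,0],[0,0,0,0,0,0.005,0],[0,0,0,0,0,0,0]]]}}

```text
clock: 14.15
position: [0.5809, 0.2006, 0.0753]
ee_rot: [0.982, 0.187, 0.002, 0.001]
ft_force: [-16.0, -7.4, 45.5]
grip_width: -0.001
grasp_force: 22.3
```

A stiff stop shows at TCP z ≈ 0.0755: the force rose from 3 N to 45 N within 0.5 mm. I'll back off and check the cap height.

{"name": "send_rows", "arguments": {"plan": [[[0,0,0,0,0,-0.02,0],[0,0,0,0,0,-0.1,0],[0,0,0,0,0,-0.1,0.4],[0,0,0,0,0,-0.1,0.4],[0,0,0,0,0,0,0.4],[0,0,0,0,0,0,0.4],[0,0,0,0,0,0,0.4]]]}}

```text
clock: 14.73
position: [0.5795, 0.1994, 0.1334]
ee_rot: [0.982, 0.187, -0.001, 0.0]
ft_force: [-0.4, 0.2, -1.0]
grip_width: 0.4
grasp_force: 0.0
```

Run:
```python
from h import *
from scipy.optimize import least_squares
def cap(fn,o):
    g=cv2.imread(fn,0); C=cal("wrist",o)
    m=(g>150).astype(np.uint8); u,v=proj(C,[.5807,.2004,.1])
    n,l,s,c=cv2.connectedComponentsWithStats(m)
    for k in range(1,n):
        if s[k,4]>100 and abs(c[k][0]-u)<25 and abs(c[k][1]-v)<35:
            print(fn,s[k],c[k].round(1))
    for z in(.09,.098,.108): print(z,proj(C,[.5807,.2004,z]).round(1),end=' ')
    print()
o=get_obs(); print(o["position"],o["ft_force"]); shot("wrist","w9.png"); cap("pics/w9.png",o)
w=cv2.imread("pics/w9.png"); cv2.imwrite("pics/z9.png",w)
```

```text
[0.5794934  0.19943563 0.13337558] [-0.43660439  0.16858347 -0.96153983]
pics/w9.png [304 203  31  29 702] [318.8 216.6]
0.09 [318.8 210.7] 0.098 [318.8 215.3] 0.108 [318.7 221.5]
```

The cap is at row 216.6, which matches z ≈ 0.098, so the vial is home. Next is the bar: check the joints and measure the bar and cursor in the earlier picture.

Run:
```python
from inst import *
ob=get_obs(); print(ob["joint_pos"].round(3), ob["clock"])
P=o["position"]; Rm=R.from_quat(o["ee_rot"]).as_matrix()
W=np.array([.5806,.2003,0])
def I(uv,z): d=Rm.T@(onz(C,uv,z)-W); return np.array([d[0]-.020,-d[1]]).round(4)  # instrument x,y (tool y = -inst y)
print("bar front top edge",I((317,237.6),.071),"rear",I((345,225),.071),"block front",I((310,180),.09), "ends",I((266,231),.071),I((370,231),.071))
hsv=cv2.cvtColor(im,cv2.COLOR_BGR2HSV); m=cv2.inRange(hsv,(12,110,80),(35,255,255)); n,l,s,c=cv2.connectedComponentsWithStats(m)
for k in range(1,n):
    if s[k,4]>15: print(s[k],c[k],I(c[k],.055))
    if 225<c[k][0]<275 and s[k,4]>15:
        b=s[k]; print("ext",I((c[k][0],b[1]),.055),I((c[k][0],b[1]+b[3]),.055))
```

```text
[ 0.105  0.437 -0.658  1.563  0.277  1.239 -1.794] 14.7833
bar front top edge [-0.1196 -0.0002] rear [-0.108  -0.0237] block front [-0.0635  0.0047] ends [-0.1134  0.0427] [-0.1135 -0.0449]
[237 238  16  21 240] [245.6625     248.30416667] [-0.1378  0.0648]
ext [-0.1275  0.0641] [-0.1487  0.0655]
[269 239   2  12  23] [269.52173913 244.26086957] [-0.1337  0.0429]
ext [-0.1285  0.0427] [-0.1405  0.0432]
```

{"name": "send_rows", "arguments": {"plan": [[[0,0,0,-0.153,0,0,0.4],[0,0,0,-0.153,0,0,0.4],[0,0,0,-0.153,-0.002,0,0.4],[0,0,-0.0806,0,0,0,0.4],[0,0,-0.0806,0,0,0,0.4],[0,0,-0.0806,0,0,0,0.4],[0,0,-0.0806,0,0,0,0.4],[0,0,-0.0806,0,0,0,0.4],[0,0,-0.0806,0,0,0,0.4],[0,0,-0.0806,0,0,0,0.4],[0,0,-0.0806,0,0,0,0.4],[0,0,-0.0806,0,0,0,0.4],[0,0,-0.0806,0,0,0,0.4],[0,0,-0.0806,0,0,0,0.4],[0,0,-0.0806,0,0,0,0.4],[0,0,-0.0806,0,0,0,0.4],[0,0,0,0,0,0,0.4],[0,0,0,0,0,0,0.4],[0,0,0,0,0,0,0.4]]]}}

```text
clock: 16.37
position: [0.4941, 0.1662, 0.1339]
ee_rot: [0.564, 0.826, -0.0, -0.0]
ft_force: [-0.1, 0.6, 0.3]
grip_width: 0.399
grasp_force: 0.0
```

Run:
```python
from h import *
import json
o=get_obs(); Rm=R.from_quat(o["ee_rot"]).as_matrix(); P=o["position"]; print(P,Rm.round(4).tolist(),o["joint_pos"].round(2)); shot("wrist","w10.png")
json.dump(dict(position=P.tolist(),ee_rot=o["ee_rot"].tolist()),open("o10.json","w"))
y=2*np.arctan2(.187,.982); ix=np.array([np.cos(y),np.sin(y),0]); iy=np.array([-ix[1],ix[0],0]); W=np.array([.5806,.2003,0]); d=P-W
print("TCP in inst",d@ix-.02,d@iy,"yaw err deg",np.degrees(np.arctan2(Rm[1,0],Rm[0,0])-y)-90)
C=cal("wrist",o)
for nm,x,yy,z in(("pointer",-.113,.058,.055),("cursor",-.137,.062,.055),("bar",-.113,0,.071)): print(nm,proj(C,W+ix*(x+.02)+iy*yy+[0,0,z]))
```

```text
[0.49411652 0.16624993 0.13390208] [[-0.3649, 0.9311, -0.0008], [0.9311, 0.3649, -0.0001], [0.0002, -0.0008, -1.0]] [ 0.4   0.28 -0.92  1.79  0.24  1.19 -0.22]
TCP in inst -0.11294506832959221 0.00011809613228153798 yaw err deg -0.1641733713299942
pointer [319.61914323 115.81118944]
cursor [284.77979019 109.99276981]
bar [319.8222219  202.48884734]
```

Positioned exactly. I'll use my last picture view on the pointer, rail and cursor.

```bash
python3 -c "
import cv2
w=cv2.imread('pics/w10.png'); cv2.imwrite('pics/z10.png',cv2.resize(w[85:245,235:435],None,fx=3.7,fy=3.7,interpolation=cv2.INTER_CUBIC))"
```

```text
(no output)
```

View pics/z10.png

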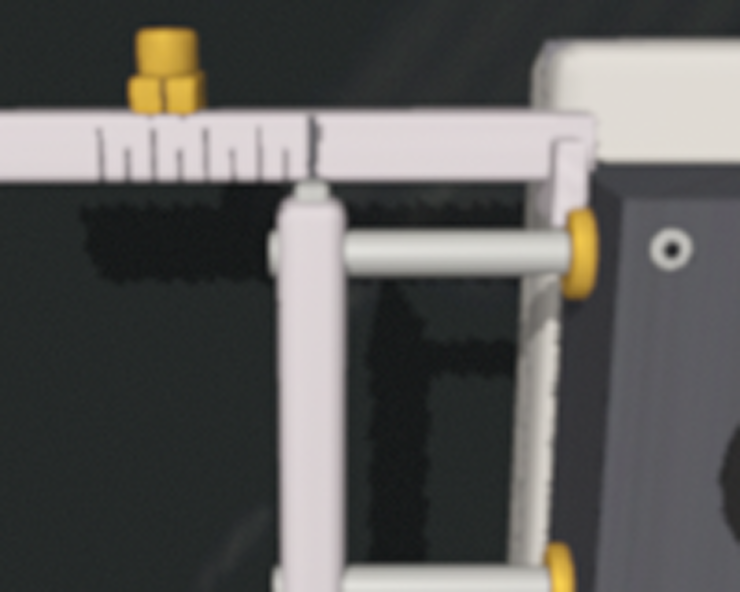

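The crop shows the pointer at the zero line (crop x ≈ 312), scale lines about 26.4 px per 5 mm, and the cursor line at about (166,95), which is roughly 27.6 mm. I'll refine it by calibration.

Run:
```python
from h import *
import json
o=json.load(open("o10.json")); C=cal("wrist",o)
y=2*np.arctan2(.187,.982); ix=np.array([np.cos(y),np.sin(y),0]); iy=np.array([-ix[1],ix[0],0]); W=np.array([.5806,.2003,0])
f=lambda c,z:(lambda d:((d@ix-.02).round(4),(d@iy).round(4)))(onz(C,(235+c[0]/3.7-.36,85+c[1]/3.7-.36),z)-W)
g=cv2.imread("pics/w10.png",0); hh=cv2.imread("pics/w10.png")
for r in(107,108,110,112,113,114): print(r,g[r,268:294].tolist())
for r in(119,122,125,128): print(r,g[r,256:326].tolist())
for z in(.050,.055): print(z,"cursor",f((166,95),z),f((130,95),z),f((205,95),z),"line0",f((312,150),z),"line40",f((100,150),z),"bar edges",f((280,300),.071),f((345,300),.071))
```

```text
107 [39, 75, 136, 170, 179, 179, 179, 179, 178, 165, 135, 136, 167, 181, 182, 181, 182, 182, 172, 141, 99, 73, 56, 40, 39, 39]
108 [39, 81, 144, 176, 182, 182, 181, 182, 180, 167, 136, 137, 169, 183, 185, 185, 185, 185, 173, 139, 96, 73, 55, 42, 39, 38]
110 [38, 79, 142, 174, 180, 180, 179, 179, 177, 165, 132, 125, 161, 178, 181, 182, 181, 180, 168, 134, 94, 72, 56, 43, 39, 39]
112 [37, 64, 122, 162, 176, 178, 178, 177, 177, 172, 143, 118, 151, 173, 178, 177, 178, 176, 165, 134, 96, 76, 60, 42, 38, 36]
113 [50, 69, 120, 159, 175, 177, 176, 177, 177, 172, 144, 120, 151, 172, 176, 176, 176, 175, 165, 134, 97, 81, 66, 49, 44, 45]
114 [98, 103, 129, 157, 170, 173, 173, 174, 174, 168, 141, 117, 148, 168, 171, 172, 173, 172, 161, 135, 110, 105, 98, 89, 86, 89]
119 [216, 217, 217, 216, 209, 197, 201, 214, 217, 216, 216, 217, 216, 216, 216, 216, 216, 217, 214, 203, 197, 208, 215, 216, 216, 216, 216, 217, 216, 216, 216, 216, 214, 203, 193, 202, 214, 216, 216, 216, 216, 216, 216, 216, 216, 216, 216, 212, 196, 198, 213, 216, 216, 216, 216, 216, 216, 216, 216, 216, 214, 194, 147, 106, 123, 159, 
[... 1042 characters left out ...]
9, 136, 102, 141, 191, 213, 216, 216, 215]
0.05 cursor (np.float64(-0.1412), np.float64(0.0614)) (np.float64(-0.1481), np.float64(0.0614)) (np.float64(-0.1338), np.float64(0.0614)) line0 (np.float64(-0.1135), np.float64(0.051)) line40 (np.float64(-0.1544), np.float64(0.0511)) bar edges (np.float64(-0.1194), np.float64(0.0264)) (np.float64(-0.1075), np.float64(0.0264))
0.055 cursor (np.float64(-0.1406), np.float64(0.0618)) (np.float64(-0.1474), np.float64(0.0618)) (np.float64(-0.1334), np.float64(0.0618)) line0 (np.float64(-0.1135), np.float64(0.0516)) line40 (np.float64(-0.1535), np.float64(0.0517)) bar edges (np.float64(-0.1194), np.float64(0.0264)) (np.float64(-0.1075), np.float64(0.0264))
```

{"name": "send_rows", "arguments": {"plan": [[[0,0,0,0,-0.003,0.1,0.4],[0,0,0,0,0,0.1,0.4],[0,0,0,0,0,0.1,0.4],[0,0,0,0,0,0.1,0.4],[0,0,0,0,0,0.07,0.4],[0,0,0,0,0,0.06,0.4],[0,0,0,0,0,0,0.4],[0,0,0,0,0,0,0],[0,0,0,0,0,0,0],[0,0,0,0,0,0,0],[0,0,0,0,0,0,0],[0,0,0,0,0,0,0]]], "squeeze": 60}}

```text
clock: 17.42
position: [0.4935, 0.1662, 0.0294]
ee_rot: [0.562, 0.827, -0.0, 0.0]
ft_force: [-5.2, -1.1, 2.6]
grip_width: 0.127
grasp_force: 59.2
```

{"name": "send_rows", "arguments": {"plan": [[[0,0,0,0,-0.015,0,0],[0,0,0,0,-0.015,0,0],[0,0,0,0,-0.015,0,0],[0,0,0,0,-0.015,0,0],[0,0,0,0,-0.015,0,0],[0,0,0,0,-0.015,0,0],[0,0,0,0,-0.015,0,0],[0,0,0,0,-0.01,0,0],[0,0,0,0,0,0,0],[0,0,0,0,0,0,0]]]}}

```text
clock: 18.25
position: [0.474, 0.1585, 0.0294]
ee_rot: [0.562, 0.827, 0.002, 0.001]
ft_force: [6.0, 3.2, -6.6]
grip_width: 0.123
grasp_force: 58.9
```

```bash
cat > ptr.py <<'E'
from h import *
import sys
fn=sys.argv[1]
o=get_obs(); P=o["position"]; print("pos",P,"grip",o["grip_width"],o["grasp_force"],"F",o["ft_force"].round(1)); shot("wrist",fn); C=cal("wrist",o)
y=2*np.arctan2(.187,.982); ix=np.array([np.cos(y),np.sin(y),0]); iy=np.array([-ix[1],ix[0],0]); W=np.array([.5806,.2003,0])
print("inst x of TCP",(P-W)@ix-.02)
def pix(x,yy,z=.055): return proj(C,W+ix*(x+.02)+iy*yy+[0,0,z])
im=cv2.imread("pics/"+fn); g=cv2.cvtColor(im,cv2.COLOR_BGR2GRAY).astype(int)
# sample intensity along instrument x at given y, z=.055
xs=np.arange(-.165,-.100,.00025)
def prof(yy):
    m=np.array([pix(x,yy) for x in xs],np.float32); return cv2.remap(im.max(2).astype(np.float32),m[:,0].reshape(1,-1),m[:,1].reshape(1,-1),cv2.INTER_CUBIC)[0]
for yy in np.arange(.046,.072,.001):
    p=prof(yy); base=cv2.blur(p.reshape(1,-1),(25,1))[0]; d=base-p
    k=[i for i in range(2,len(p)-2) if d[i]>9 and d[i]==d[i-6 if i>6 else 0:i+7].max()]
    print(round(yy,3),pix(-.13,yy).round(0),[(round(xs[i]*1000,2),int(d[i])) for i in k])
E
python3 ptr.py w11.png
```

```text
pos [0.47396496 0.15853999 0.02942211] grip 0.12319099022009623 58.89035224914551 F [ 6.   3.2 -6.6]
inst x of TCP -0.134519891942457
0.046 [331. 170.] [(np.float64(-153.5), 17), (np.float64(-148.5), 16), (np.float64(-143.5), 17), (np.float64(-138.5), 41), (np.float64(-131.0), 21), (np.float64(-128.5), 18), (np.float64(-123.5), 19), (np.float64(-118.5), 16), (np.float64(-113.5), 25)]
0.047 [331. 167.] [(np.float64(-153.5), 71), (np.float64(-148.5), 72), (np.float64(-143.5), 73), (np.float64(-138.5), 59), (np.float64(-133.75), 68), (np.float64(-128.75), 70), (np.float64(-123.75), 70), (np.float64(-118.75), 70), (np.float64(-113.75), 73)]
0.048 [331. 165.] [(np.float64(-153.5), 76), (np.float64(-148.5), 72), (np.float64(-143.5), 68), (np.float64(-138.5), 60), (np.float64(-133.75), 73), (np.float64(-128.75), 69), (np.float64(-123.75), 76), (np.float64(-118.75), 79), (np.float64(-113.75), 80)]
0.049 [331. 163.] [(np.float64(-153.5), 80), (np.float64(-148.5), 79), (np.float64(-143.5), 78), (np.float64(-138.5), 65), (np.float64(-133.75), 77), (np.float64(-128.5), 65), (np.float64(-123.5), 
[... 1982 characters left out ...]
p.float64(-148.0), 73), (np.float64(-141.25), 96), (np.float64(-134.5), 69)]
0.064 [331. 126.] [(np.float64(-147.75), 73), (np.float64(-141.25), 99), (np.float64(-134.5), 71)]
0.065 [331. 123.] [(np.float64(-147.5), 61), (np.float64(-141.25), 23), (np.float64(-134.5), 59)]
0.066 [331. 121.] [(np.float64(-147.0), 59), (np.float64(-134.5), 42)]
0.067 [331. 118.] [(np.float64(-146.5), 62), (np.float64(-134.75), 39)]
0.068 [331. 116.] [(np.float64(-146.75), 61), (np.float64(-135.0), 44)]
0.069 [331. 113.] [(np.float64(-146.5), 60), (np.float64(-135.0), 45)]
0.07 [331. 111.] [(np.float64(-146.5), 62), (np.float64(-135.0), 46)]
0.071 [331. 108.] [(np.float64(-146.5), 60), (np.float64(-135.0), 49)]
```

The scale reads true on that plane: zero at -113.5, cursor line at -141.25 (27.7 mm) and pointer near -134.5. I need about 6.7 mm more.

{"name": "send_rows", "arguments": {"plan": [[[0,0,0,0,-0.011,0,0],[0,0,0,0,-0.011,0,0],[0,0,0,0,-0.008,0,0],[0,0,0,0,0,0,0],[0,0,0,0,0,0,0],[0,0,0,0,0,0,0],[0,0,0,0,0,0,0]]]}}

```text
clock: 18.88
position: [0.4687, 0.1564, 0.0294]
ee_rot: [0.562, 0.827, 0.002, 0.001]
ft_force: [6.6, 4.4, -7.3]
grip_width: 0.121
grasp_force: 58.9
```

```bash
python3 ptr.py w12.png | grep -E "pos|inst|^0.05|^0.06"
```

```text
pos [0.4686568  0.15642484 0.02943208] grip 0.12140827208672575 58.862923979759216 F [ 6.6  4.4 -7.3]
inst x of TCP -0.14023391527470105
0.05 [345. 160.] [(np.float64(-153.5), 77), (np.float64(-148.5), 78), (np.float64(-143.5), 55), (np.float64(-138.75), 74), (np.float64(-133.5), 79), (np.float64(-128.5), 76), (np.float64(-123.75), 76), (np.float64(-118.75), 79), (np.float64(-113.75), 80)]
0.051 [345. 158.] [(np.float64(-153.5), 76), (np.float64(-148.5), 78), (np.float64(-143.5), 59), (np.float64(-138.75), 76), (np.float64(-133.5), 78), (np.float64(-128.75), 76), (np.float64(-123.75), 78), (np.float64(-118.75), 79), (np.float64(-113.75), 76)]
0.052 [345. 155.] [(np.float64(-153.5), 72), (np.float64(-148.5), 42), (np.float64(-143.5), 61), (np.float64(-140.0), 66), (np.float64(-133.5), 76), (np.float64(-128.75), 40), (np.float64(-123.5), 74), (np.float64(-118.5), 39), (np.float64(-113.75), 78)]
0.053 [345. 153.] [(np.float64(-153.5), 79), (np.float64(-143.5), 62), (np.float64(-140.0), 79), (np.float64(-133.5), 76), (np.float64(-123.75), 74), (np.float64(-113.5), 75)]
0.054 [345. 151.] 
[... 927 characters left out ...]
float64(-134.5), 71)]
0.062 [345. 131.] [(np.float64(-148.0), 75), (np.float64(-141.25), 94), (np.float64(-134.5), 70)]
0.063 [346. 128.] [(np.float64(-148.0), 75), (np.float64(-141.25), 94), (np.float64(-134.5), 69)]
0.064 [346. 126.] [(np.float64(-148.0), 77), (np.float64(-141.25), 95), (np.float64(-134.5), 72)]
0.065 [346. 123.] [(np.float64(-147.5), 61), (np.float64(-141.25), 21), (np.float64(-134.5), 60)]
0.066 [346. 121.] [(np.float64(-147.5), 56), (np.float64(-135.0), 43)]
0.067 [346. 118.] [(np.float64(-147.25), 59), (np.float64(-135.25), 42)]
0.068 [346. 116.] [(np.float64(-147.0), 63), (np.float64(-135.25), 46)]
0.069 [346. 113.] [(np.float64(-147.0), 61), (np.float64(-135.5), 47)]
```

{"name": "send_rows", "arguments": {"plan": [[[0,0,0,0,-0.005,0,0],[0,0,0,0,0,0,0],[0,0,0,0,0,0,0],[0,0,0,0,0,0,0],[0,0,0,0,0,0,0],[0,0,0,0,0,0,0]]]}}

```text
clock: 19.43
position: [0.4678, 0.1561, 0.0294]
ee_rot: [0.562, 0.827, 0.002, 0.001]
ft_force: [6.6, 4.6, -7.8]
grip_width: 0.126
grasp_force: 58.8
```

```bash
python3 ptr.py w13.png | grep -E "pos|inst|^0.05[4-9]|^0.06[0-2]"
```

```text
pos [0.46780874 0.15608134 0.02943133] grip 0.12552944234125182 58.81070852279663 F [ 6.6  4.6 -7.8]
inst x of TCP -0.14114887306603147
0.054 [347. 151.] [(np.float64(-153.5), 77), (np.float64(-143.5), 45), (np.float64(-141.0), 75), (np.float64(-133.5), 69), (np.float64(-123.5), 77), (np.float64(-113.75), 78)]
0.055 [347. 148.] [(np.float64(-153.5), 77), (np.float64(-143.5), 46), (np.float64(-141.0), 72), (np.float64(-133.5), 77), (np.float64(-123.5), 76), (np.float64(-113.75), 82)]
0.056 [347. 146.] [(np.float64(-153.5), 39), (np.float64(-143.75), 10), (np.float64(-141.0), 82), (np.float64(-133.5), 40), (np.float64(-123.5), 42), (np.float64(-113.75), 45)]
0.057 [347. 143.] [(np.float64(-141.25), 93)]
0.058 [347. 141.] [(np.float64(-144.0), 15), (np.float64(-141.25), 58), (np.float64(-137.25), 36)]
0.059 [348. 138.] [(np.float64(-147.25), 13), (np.float64(-141.25), 91), (np.float64(-135.0), 33)]
0.061 [348. 133.] [(np.float64(-148.0), 67), (np.float64(-141.25), 94), (np.float64(-134.5), 66)]
0.062 [348. 131.] [(np.float64(-148.0), 67), (np.float64(-141.25), 95), (np.float64(-134.25), 65)]
```

```bash
python3 -c "
from workcell import job
print(job.hand_in())"
```

```text
the job is handed in; nothing more can be done
None
```

The job is handed in: the vial was pressed down to a hard stop in the well, and then the shutter was drawn to about 27.7 mm, with the pointer within about 0.2 mm of the cursor line and the bar still gripped; on the way, two mis-grasps briefly tilted the vial, and pressing it home peaked at about 45 N through the fingertips.

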